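# Pack a mould-insert set heaviest first and tuck its cover in

### The job

Pack the mould-insert set into the green case, heaviest at the bottom and lightest on top: first the dark steel mould half flat on the floor in the empty space beside the half that is already in there, then the aluminium loading plate lying flat across both halves, then the good orange moulding right way up on the plate. Then close the case with its blue cover: tilt it, tuck one long edge fully under the lip and lower it level onto the ledges. Set the parts down gently instead of dropping them, do not shift the half already packed, never let a steel half bear on the moulding, and leave the other things on the bench alone.

Things in the scene. Friction and masses are not known exactly. Their poses are not given: they have to be found in the camera images.
- case: Green plastic case, open on top, immovable. Outside 175 (x) x 246 (y) mm, inside 165 x 236 mm, walls 5 mm. Origin: centre of its underside; z up, x from the lip wall (robot's side) to the wall opposite. Floor top at z = 6 mm; three walls end at z = 87 mm, the lip wall (-x) at 98 mm. One steel mould half already stands in the +y half of its floor.
- case_seat (a point): Middle of the cover's seat (case x = 0, y = 0, z = 82 mm), axes as the case: the level of two ledges, 12 mm wide, inside the -x and +x walls. The cover's underside lies on them, centred here within 3 mm along x and 4 mm along y; its top is then flush with the three lower walls.
- case_lip (a point): Middle of the lip's edge, at its underside (case x = -64.5, y = 0, z = 94 mm), axes as the case. The lip runs along the top of the -x wall, overhangs the inside by 18 mm, is 4 mm thick, and leaves 12 mm between itself and the ledge under it.
- case_bay (a point): Middle of the empty half of the case's floor, on the floor's top (case x = 0, y = -50, z = 6 mm); axes as the case.
- packed_c (a point): Centre of the steel mould half already in the case (+y half of its floor): 64 (x) x 46 (y) x 40 (z) mm, about 0.8 kg, loose, flat top with a brass disc.
- lower_c (a point): Centre (20 mm up) of the loose dark-steel mould half to pack: block 64 (x) x 46 (y) x 40 (z) mm, about 0.8 kg, the heaviest part; flat sides, black cavity marks on top. Stands on the bench.
- plate_c (a point): Centre (6 mm up) of the aluminium loading plate: 150 (x) x 60 (y) x 12 (z) mm, about 0.27 kg, two rows of small nests on top. Lies flat on the bench.
- sample_c (a point): Centre (8 mm up) of the good orange plastic moulding: 70 (x) x 36 (y) x 16 (z) mm, 35 g, the lightest part; three small bosses with brass inserts stand 2 mm proud of its top. Lies right way up on the bench.
- cover_grip (a point): Middle of the blue cover's rib handle, half-way up it, 18 mm above the sheet's underside. The cover: a flat sheet 159 (x) x 228 (y) x 5 mm, 0.16 kg, lying on the bench; the rib, upright at its centre, is 14 (x) x 60 (y) mm and stands 26 mm above the sheet. It enters the case only with a 228 mm edge (either one) tucked under the lip first.
- reject_c (a point): Centre of a black reject moulding of the same shape as the orange one; not wanted, leave it.
- hexkey: Bystander: L-shaped steel hex key lying on the far right part of the bench, 130 mm long; origin at its middle.
- scraper: Bystander: red-handled copper scraper like a screwdriver, lying on the far part of the bench.
- spray: Bystander: upright spray can, 52 mm across, 190 mm high, on the far part of the bench; origin under its centre.
- spanner: Bystander: steel open-ended spanner lying on the far part of the bench.
- caliper: Bystander: steel caliper with a grey slide lying on the far left part of the bench.

How it is judged:
On the way, in this order (a step that is already met when the one before it is completed fails the run):
1. the steel half stands flat on the case's floor in the empty half, let go (z of lower_c in the frame of case between 0.022 and 0.03 m and x of lower_c in the frame of case between -0.06 and 0.06 m and y of lower_c in the frame of case between -0.09 and -0.02 m and angle between lower_c's own z axis and vertical below 0.06 rad and contact force between the fingers and lower below 0.3 N and linear speed of lower below 0.02 m/s), for 0.2 s.
2. the loading plate lies level on both steel halves, let go (z of plate_c in the frame of case between 0.048 and 0.056 m and angle between plate_c's own z axis and vertical below 0.05 rad and contact force between plate and lower above 0.2 N and contact force between plate and packed above 0.2 N and contact force between the fingers and plate below 0.3 N and linear speed of plate below 0.02 m/s), for 0.2 s.
3. the orange moulding lies right way up on the plate, let go (z of sample_c in the frame of case between 0.062 and 0.07 m and angle between sample_c's own z axis and vertical below 0.08 rad and contact force between sample and plate above 0.05 N and contact force between the fingers and sample below 0.3 N and linear speed of sample below 0.02 m/s), for 0.2 s.
4. the cover lies level on the ledges with one edge under the lip, let go (z of cover_grip in the frame of case between 0.097 and 0.103 m and x of cover_grip in the frame of case between -0.006 and 0.006 m and y of cover_grip in the frame of case between -0.008 and 0.008 m and angle between cover_grip's own z axis and vertical below 0.03 rad and contact force between the fingers and cover below 0.3 N and linear speed of cover below 0.02 m/s), for 0.2 s.
At the end, for the whole second after the job is handed in: Both steel halves stand on the case floor side by side; the plate lies level across both; the orange moulding lies right way up on it (heights within 4 mm); the cover lies level (0.03 rad) on both ledges, one edge under the lip (3 mm in height, 6 to 8 mm sideways); all let go, at rest (all of step 1 and all of step 2 and all of step 3 and all of step 4 and z of packed_c in the frame of case between 0.022 and 0.03 m and angle between packed_c's own z axis and vertical below 0.06 rad); the robot touches nothing.
It fails at once if the half already packed is shifted by more than 15 mm (distance of packed_c from where it was at the start of the episode above 0.015 m).
It fails at once if a part is dropped or slammed into the case: faster than 0.4 m/s in the last 15 mm before its place ((linear speed of lower above 0.4 m/s and horizontal distance between lower_c and case below 0.1 m and height (world z) of lower_c below 0.041 m) or (linear speed of plate above 0.4 m/s and horizontal distance between plate_c and case below 0.1 m and height (world z) of plate_c below 0.067 m) or (linear speed of sample above 0.4 m/s and horizontal distance between sample_c and case below 0.1 m and height (world z) of sample_c below 0.081 m)).
It fails at once if a steel half bears on the orange moulding (contact force between sample and lower above 1 N or contact force between sample and packed above 1 N).
It fails at once if another thing on the bench is moved by more than 20 mm (distance of any of reject_c, hexkey, scraper, spray, spanner, caliper from where it was at the start of the episode above 0.02 m).
It also fails if it takes over 72 s, if anything falls off the work surface, if the arm or the gripper's body presses on something with over 40 N, if the wrist force passes 120 N, or if a joint passes its speed limit or range.

### The arm

A 7-joint arm with a two-finger parallel gripper is mounted at the origin on the work surface. World frame = base frame: x ahead of the robot, y to its left, z up, the work surface at z = 0. Lengths are in m, angles in rad, forces in N, time in s.
With the tool pointing down it reaches from about 0.4 to 0.9 m from the base axis. Payload 5.5 kg.
Tool frame: the origin (TCP) lies on the centre line of the jaws, within the pads' length; the fingertips stand 25 mm ahead of it and the grasp point (between the pads) lies 6 mm ahead of it; z points along the fingers, y is the direction in which the jaws open and shut (so a half turn about z gives the same grasp; the last joint's range is limited). The gripper opens to 85 mm and grips with 20 to 120 N. Pads are 22 mm wide; open, the fingers measure 114 mm over their backs; the gripper's body (76 mm by 85 mm) begins 54 mm behind the grasp point. The pads swing forward as they close: fully open they stand 13 mm farther back than shut.
Start: joints at [1.446, 0.501, -0.427, 1.55, 0.221, 1.138, -0.21], TCP at [0.246, -0.602, 0.256] pointing down, gripper open.
Joint ranges: [-2.88, 2.88], [-0.31, 2.03], [-1.54, 1.56], [0.2, 2.42], [-1.41, 4.55], [0.19, 2.02], [-2.57, 2.57]. Speed limits (rad/s): [2.57, 2.57, 3.14, 3.14, 3.14, 3.14, 3.14].

### API

Orientations are given as a unit quaternion [w, x, y, z].
In Python, from plant import * gives the robot as it stands. The module is installed in compiled form; this text tells all that it offers.
- The arm moves only by the tool send_rows, never from a script. Its argument "targets" is a list of rows, each a list of 7 numbers: the shift along the tool's x, y, z in cm, then the turn, a rotation vector about the tool's x, y, z in rad, then the finger opening in cm, from 0 to 8.54. A call has 1 to 12 rows; each row is the pose to reach, as a shift and turn from the pose commanded when the call began, along the tool's axes at that moment; what a row does not reach only later rows make up. A row lasts 1/8 s, in which the tool goes at most 62.5 mm and 10.7 degrees, less where a joint would pass 70% of its speed; a pose out of reach is approached as far as the arm can. A call with a gripper value outside its range is refused whole. The fingers move at their own pace and stop on an object; "grip_force" is the grip in N (left out, the last holds). Time passes only in rows, so rows that repeat a pose let the fingers close. It gives the time, the measured TCP pose, the force and the opening at its end, in the units of the state.
- sense(): the state, without advancing time (a new reading comes with each control period).
- get_image(name): name is "scene" or "top" or "wrist"; returns (picture, depth): 420x560x3 uint8, blue, green, red; 420x560 float32, m along the optical axis (not along the pixel's ray), 0 where there is no reading.
- calibration(name): a dict with "fx", "fy", "cx", "cy" (pixels), "origin" and "orientation" of the camera in the world. Camera axes: x right, y down, z forward; pixel columns grow to the right and rows downward; lengths in m; the calibration is good to about 2 mm. The wrist camera is an equidistant fisheye: a pixel r from the principal point sees the ray r / f radians off the axis. A picture is of the moment at which its call begins: read the wrist's pose just before it. calibration takes no time and is no camera call; for the wrist camera it gives the pose at the moment of the call.
- close_job(): hands the job in, once; it reports no verdict.
Trained networks look in the newest picture that a camera, given by its name, has taken for a name from the list of things; names that differ only in an ending like _2 or _b are one class to them, and where a whole thing is asked for, a point or a joint stands for the part that bears it (a point fixed in the world has none). Each returns a list of dicts, best first, with "confidence" (0 to 1); they miss things now and then, are a little off and sometimes report something else, mostly with a low value. They report only what shows in the picture. A call takes as long as a camera call.
- search_frame(thing, camera): "xy" ([column, row] in pixels, amid what is visible of it).
The state is a dict: "clock": time; "q": joint angles; "qd": joint speeds; "joint_efforts": joint torques, N m; "tcp_pos": TCP position; "orientation": TCP orientation; "force": force on the tool from outside, world axes, zero at the start; "ft_torque": the same for the moment, N m; "finger_gap": opening from 0.0 (shut) to 1.0 (fully open).
Only numpy, scipy, OpenCV 4.12 (cv2) and the standard library are available. Lean on these libraries where they do the work, as an engineer would, in place of code of your own. Each camera call takes 0.05 s, during which the arm holds its last target.

## Working session

There is one attempt and no reset: what is moved stays moved. The work goes in short steps, Python scripts to look and compute and a tool call to move; the robot and the scene stay as the last step left them, time stands still between calls to the robot, and variables do not carry over. Pictures are saved under pics/ and viewed, and the job is handed in when it is done.

Besides the shell and the picture viewer there is one more tool, called after "Request:" by a JSON object that holds its "api" and its "payload", one argument or row to a line. send_rows: Moves the arm, as the interface text tells. Its arguments: {"type":"object","properties":{"targets":{"type":"array","items":{"type":"array","items":{"type":"number"}}},"grip_force":{"type":"number"}},"required":["targets"]}

```bash
mkdir -p pics
cat > h.py <<'E'
from plant import *
import numpy as np, cv2
from scipy.spatial.transform import Rotation as R
def Rq(q): return R.from_quat([q[1],q[2],q[3],q[0]])
def look(name,fn):
    s=sense(); c=calibration(name); im,d=get_image(name); cv2.imwrite('pics/'+fn+'.png',im); np.savez('pics/'+fn+'.npz',d=d,o=c['origin'],q=c['orientation'],k=[c['fx'],c['fy'],c['cx'],c['cy']],im=im)
    return im,d,c
def cloud(fn):
    z=np.load('pics/'+fn+'.npz'); d=z['d'];fx,fy,cx,cy=z['k']
    v,u=np.mgrid[0:d.shape[0],0:d.shape[1]]
    P=np.stack([(u-cx)/fx*d,(v-cy)/fy*d,d],-1)
    W=P@Rq(z['q']).as_matrix().T+z['o']; W[d==0]=np.nan
    return W,z['im']
E
python3 - <<'E'
from h import *
s=sense();print(s)
for n in('scene','top'):
    im,d,c=look(n,n+'0');print(n,c)
    for t in ['case','lower_c','plate_c','sample_c','cover_grip','reject_c','packed_c','hexkey','scraper','spray','spanner','caliper']:
        print(t,[(x['xy'],round(x['confidence'],2)) for x in search_frame(t,n)[:3]])
E
```

```text
{'clock': 0.0, 'q': array([ 1.44620388,  0.50182931, -0.42678123,  1.55144776,  0.22082031,
        1.13827532, -0.2103426 ]), 'qd': array([-0.00038027, -0.00052885,  0.00041669,  0.00036552, -0.0009072 ,
        0.00091065,  0.00128092]), 'joint_efforts': array([-8.12666003e-04, -5.69524956e+01, -5.81663132e+00, -2.80948824e+01,
        1.06508905e-02,  1.18513266e-02,  4.20098729e-05]), 'tcp_pos': array([ 0.24550261, -0.6011703 ,  0.25527096]), 'orientation': array([-9.36600613e-04,  9.81259387e-01,  1.92689160e-01, -1.61513531e-04]), 'force': array([-0.6490809 , -0.13876191,  0.63108447]), 'ft_torque': array([-0.00780609, -0.01538207,  0.04804775]), 'finger_gap': 1.003249373007576}
scene {'fx': 413.493989768029, 'fy': 413.493989768029, 'cx': 278.0865793189481, 'cy': 204.25828347364953, 'origin': array([ 0.96961644, -0.68977736,  0.96081192]), 'orientation': array([-0.34443986,  0.90922248,  0.2182098 , -0.08402473])}
case [([297.2, 128.0], 0.7)]
lower_c [([224.0, 249.6], 0.62)]
plate_c [([225.7, 219.5], 0.64)]
sample_c [([275.0, 199.9], 0.81), ([254.9, 317.1], 0.63)]
cover_grip [(
[... 473 characters left out ...]
44, 'origin': array([ 0.52647661, -0.00860247,  1.07246024]), 'orientation': array([ 0.03210766, -0.69829017,  0.71455   , -0.02789685])}
case [([124.0, 265.7], 0.84)]
lower_c [([337.1, 242.9], 0.95)]
plate_c [([296.9, 264.1], 0.85), ([119.5, 265.3], 0.68)]
sample_c [([251.3, 230.5], 0.75), ([121.3, 267.0], 0.21)]
cover_grip [([421.6, 265.3], 0.65)]
reject_c [([339.1, 166.3], 0.83)]
packed_c [([434.8, 179.0], 0.6), ([112.8, 281.8], 0.56)]
hexkey [([432.8, 183.8], 0.57)]
scraper [([233.9, 140.4], 0.73), ([120.6, 267.2], 0.41), ([151.1, 174.9], 0.33)]
spray [([305.1, 141.7], 0.69), ([421.2, 267.8], 0.21)]
spanner [([384.0, 174.8], 0.63), ([339.0, 241.4], 0.21)]
caliper [([151.7, 177.8], 0.86)]
```

View pics/top0.png

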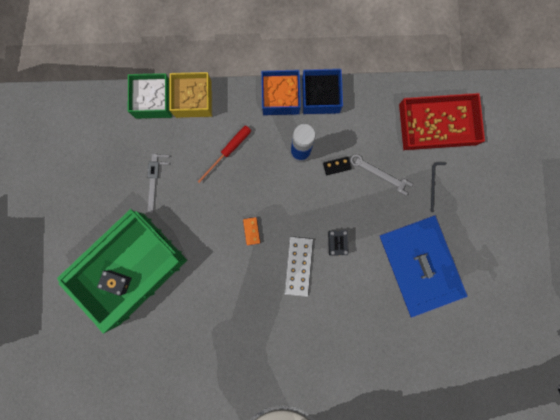

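View pics/scene0.png

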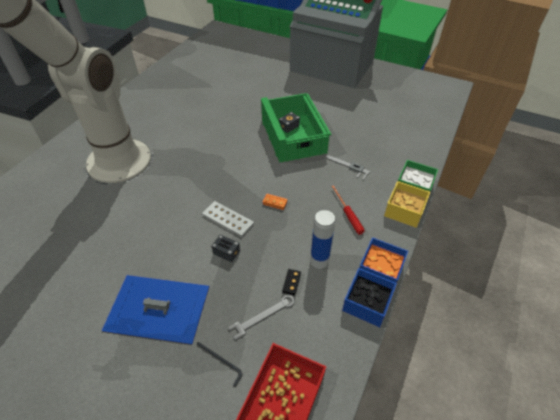

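Run:
```python
from h import *
for f in('top0','scene0'):
    W,im=cloud(f)
    z=W[...,2]; print(f,np.isnan(z).mean())
    # bench plane check
    m=np.abs(z)<0.01; print(np.nanmedian(z[m]))
    h=(np.clip(np.nan_to_num(z,nan=-.02)+.02,0,.2)/.2*255).astype(np.uint8)
    cv2.imwrite('pics/h_%s.png'%f,cv2.applyColorMap(h,cv2.COLORMAP_JET))
W,im=cloud('top0')
for n,p in dict(case=(124,265.7),lower=(337,243),plate=(297,264),sample=(251,230),cover=(421.6,265),reject=(339,166),packed=(113,282)).items(): print(n,W[int(p[1]),int(p[0])],im[int(p[1]),int(p[0])])
```

```text
top0 0.003915816326530612
0.0005192472519789382
scene0 0.003979591836734694
-0.0002954341337759736
case [0.48549089 0.40603716 0.00592363] [ 81 144  58]
lower [ 0.53063391 -0.1551448   0.04098175] [20 17 18]
plate [ 0.47819564 -0.05220715  0.01363018] [162 160 160]
sample [0.57018848 0.06702698 0.01395309] [ 51 113 198]
cover [ 0.46796562 -0.37897726  0.00717234] [73 63 60]
reject [ 0.7359045  -0.17146908  0.01482484] [25 22 24]
packed [0.4448846  0.41726523 0.04796609] [ 73 135 174]
```

View pics/h_top0.png

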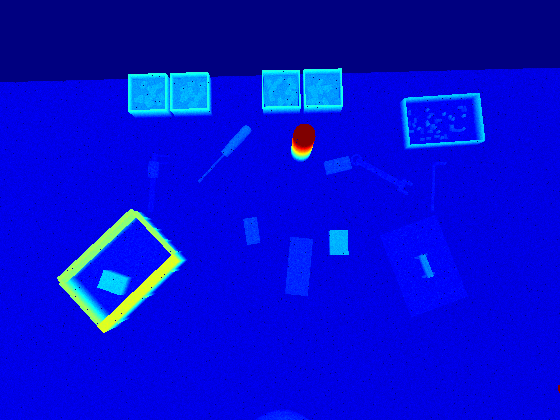

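The top view shows the case lower left at about (124,268), with the packed half at (113,282) in its near-left end. The moulding is at (251,231), the plate at (299,266), the steel half at (339,242) and the cover at (424,266). The scene view agrees. Next I'll fit the poses.

```bash
cat > fit.py <<'E'
from h import *
def rect(W,m):
    P=W[m][:,:2]; 
    (c,s,a)=cv2.minAreaRect((P*1000).astype(np.float32)); 
    if s[0]<s[1]: s=(s[1],s[0]); a+=90
    return np.round(np.array(c)/1000,4),np.round(s,1),round(((a+90)%180)-90,2)  # long side's yaw
def comp(m,u,v):
    n,l=cv2.connectedComponents(m.astype(np.uint8)); return l==l[v,u]
E
python3 - <<'E'
from fit import *
W,im=cloud('top0'); z=W[...,2]; b,g,r=[im[...,i].astype(int) for i in range(3)]
U=lambda a0,a1,b0,b1:(lambda m:(m.__setitem__((slice(b0,b1),slice(a0,a1)),True),m)[1])(np.zeros(z.shape,bool))
print('lower',rect(W,U(320,355,220,265)&(z>.034)), np.median(z[U(320,355,220,265)&(z>.034)]))
print('plate',rect(W,U(275,318,225,305)&(z>.008)))
print('sample',rect(W,U(235,268,205,255)&(z>.009)))
m=(b>g+25)&(b>r+40)&U(360,480,205,325); print('cover',rect(W,m),np.median(z[m]))
print('rib',rect(W,U(400,450,240,290)&(z>.022)),np.nanmax(z[U(400,450,240,290)]))
print('packed',rect(W,U(90,135,265,300)&(z>.04)&(z<.06)))
M=U(50,195,200,340)
print('case',rect(W,M&(z>.075)))
print('lip',rect(W,M&(z>.0935)),np.median(z[M&(z>.0935)]))
E
```

```text
lower (array([ 0.5332, -0.1605]), array([61.6, 46.7]), -1.15) 0.04027217335415556
plate (array([ 0.4735, -0.0564]), array([149.8,  59.9]), -7.02)
sample (array([0.5691, 0.0662]), array([70.1, 36. ]), 7.02)
cover (array([ 0.4669, -0.3855]), array([227.8, 159.3]), 18.97) nan
rib (array([ 0.4678, -0.3849]), array([59.4, 15. ]), 19.46) 0.03588206874219546
packed (array([0.4439, 0.4215]), array([64.6, 47. ]), 69.5)
case (array([0.4773, 0.3889]), array([260.4, 187.1]), -47.12)
lip (array([0.4212, 0.3361]), array([247.1,  23.7]), -47.12) 0.09852940838230839
```

Run:
```python
from h import *
im=cv2.imread('pics/top0.png')
cv2.imwrite('pics/top_zoomA.png',cv2.resize(im[195:345,45:205],None,fx=4.5,fy=4,interpolation=cv2.INTER_CUBIC))
cv2.imwrite('pics/top_zoomB.png',cv2.resize(im[200:325,230:480],None,fx=3.2,fy=3.2,interpolation=cv2.INTER_CUBIC))
```

```text
(no output)
```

View pics/top_zoomA.png

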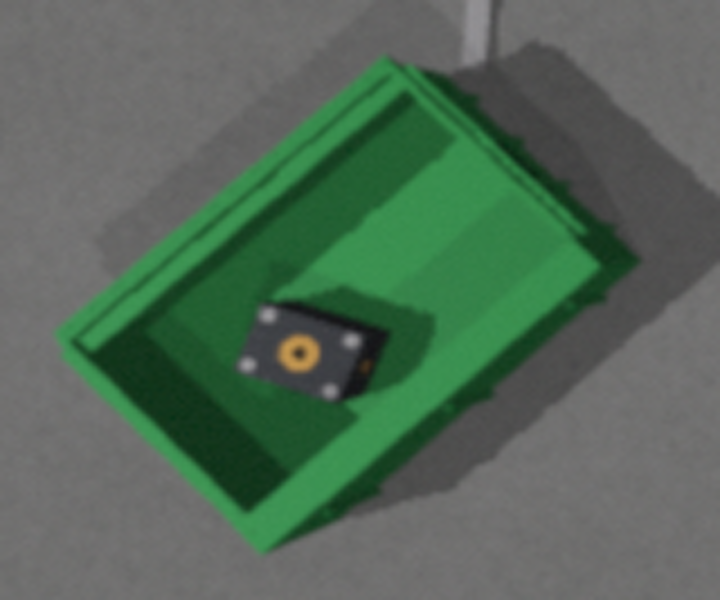

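View pics/top_zoomB.png

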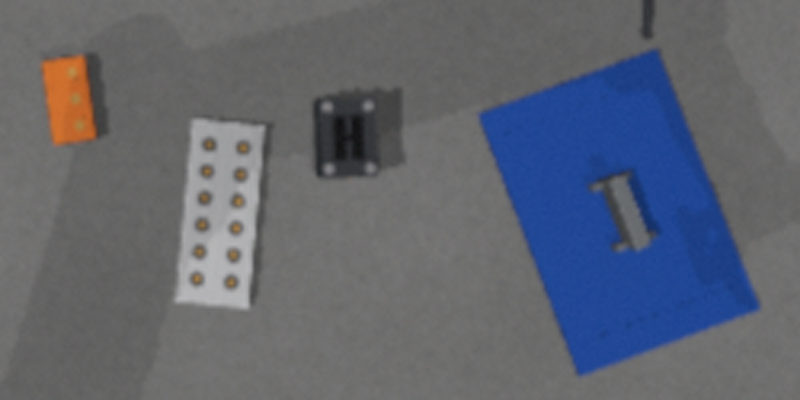

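The sizes match: cover 228x159, plate 150x60, moulding 70x36, lip 247x24. So the case is at about (0.477,0.388) with its x axis at 42.9°. I'll cross-check against the scene camera, then plan the moves.

```bash
cat >> h.py <<'E'
CO=np.array([.477,.388]); CY=42.9
def Rt(yaw_y,tilt=0):
    "tool down, tool y at world yaw; tilt deg about tool x"
    a=np.deg2rad(yaw_y); y=np.array([np.cos(a),np.sin(a),0]); z=np.array([0,0,-1.]); x=np.cross(y,z)
    return R.from_matrix(np.stack([x,y,z],1))*R.from_rotvec([np.deg2rad(tilt),0,0])
def go(pos,yaw,tilt=0,s=None):
    s=s or sense(); R0=Rq(s['orientation']); d=R0.inv().apply(np.array(pos)-s['tcp_pos'])*100; rv=(R0.inv()*Rt(yaw,tilt)).as_rotvec()
    print('->',np.round(d,2),np.round(rv,3),'| steps',round(np.linalg.norm(d)/6.25,1),round(np.rad2deg(np.linalg.norm(rv))/10.7,1)); return d,rv
def st():
    s=sense(); M=Rq(s['orientation']).as_matrix(); print('t',round(s['clock'],2),'tcp',np.round(s['tcp_pos'],4),'yaw_y',round(np.rad2deg(np.arctan2(M[1,1],M[0,1])),1),'z',np.round(M[:,2],3),'gap',round(s['finger_gap']*85.4,1),'F',np.round(s['force'],1),'q',np.round(s['q'],2)); return s
def case(x,y,z): 
    a=np.deg2rad(CY); return [CO[0]+x*np.cos(a)-y*np.sin(a),CO[1]+x*np.sin(a)+y*np.cos(a),z]
E
python3 - <<'E'
from fit import *
W,im=cloud('scene0'); x,y,z=[W[...,i] for i in range(3)]
def box(c,r,lo,hi): return (abs(x-c[0])<r)&(abs(y-c[1])<r)&(z>lo)&(z<hi)
print('lower',rect(W,box((.533,-.16),.05,.034,.06)))
print('plate',rect(W,box((.4735,-.056),.09,.008,.03)))
print('sample',rect(W,box((.569,.066),.05,.009,.03)))
print('rib',rect(W,box((.468,-.385),.05,.022,.05)))
print('lip',rect(W,box((.45,.36),.16,.0935,.12)))
st(); go([.5332,-.1605,.15],-91.15)
go([.5332,-.1605,.024],-91.15)
E
```

```text
lower (array([ 0.5344, -0.1605]), array([64.9, 47.9]), 1.65)
plate (array([ 0.4748, -0.0569]), array([151.8,  62.8]), -6.88)
sample (array([0.571 , 0.0663]), array([68.1, 40. ]), 7.54)
rib (array([ 0.4683, -0.3853]), array([60.2, 15.8]), 19.98)
lip (array([0.4225, 0.3364]), array([249.8,  25.2]), -47.15)
t 1.3 tcp [ 0.2458 -0.6017  0.2563] yaw_y -67.8 z [ 0. -0. -1.] gap 85.4 F [0.4 0.2 0.7] q [ 1.45  0.5  -0.43  1.55  0.22  1.14 -0.21]
-> [ 43.29 -29.98  10.63] [ 0.    -0.     0.408] | steps 8.6 2.2
-> [ 43.29 -29.98  23.23] [ 0.    -0.     0.408] | steps 9.2 2.2
```

Request:
{"api": "send_rows", "payload": {
  "targets": [
    [43.3,-30,10.6,0,0,0.4,8.5],
    [43.3,-30,10.6,0,0,0.4,8.5],
    [43.3,-30,10.6,0,0,0.4,8.5],
    [43.3,-30,10.6,0,0,0.4,8.5],
    [43.3,-30,10.6,0,0,0.4,8.5],
    [43.3,-30,10.6,0,0,0.4,8.5],
    [43.3,-30,10.6,0,0,0.4,8.5],
    [43.3,-30,10.6,0,0,0.4,8.5],
    [43.3,-30,10.6,0,0,0.4,8.5],
    [43.3,-30,10.6,0,0,0.4,8.5],
    [43.3,-30,10.6,0,0,0.4,8.5]
  ],
  "grip_force": 60
}}

```text
clock: 2.68
tcp_pos: [0.5329, -0.1609, 0.1503]
orientation: [0.0, 1.0, -0.006, -0.0]
force: [0.2, -0.4, -0.3]
finger_gap: 0.995
```

Run:
```python
from h import *
st(); go([.534,-.1605,.026],-90.5)
look('wrist','w1'); print(calibration('wrist')); st()
```

```text
t 2.67 tcp [ 0.5329 -0.1609  0.1503] yaw_y -90.7 z [-0.    -0.001 -1.   ] gap 84.9 F [ 0.2 -0.4 -0.3] q [ 0.63  0.48 -0.48  1.88  0.29  0.86 -1.58]
-> [ 0.11 -0.05 12.43] [ 0.001  0.    -0.004] | steps 2.0 0.0
{'fx': 325.19226210127806, 'fy': 325.19226210127806, 'cx': 283.2715376291304, 'cy': 214.42726306684162, 'origin': array([ 0.61737839, -0.16322066,  0.26724958]), 'orientation': array([-0.11625632, -0.69236522,  0.70227228,  0.11801913])}
t 2.73 tcp [ 0.5327 -0.1617  0.1504] yaw_y -90.8 z [-0.    -0.001 -1.   ] gap 85.1 F [-0.4 -0.6  0.2] q [ 0.63  0.48 -0.48  1.88  0.29  0.86 -1.58]
```

View pics/w1.png

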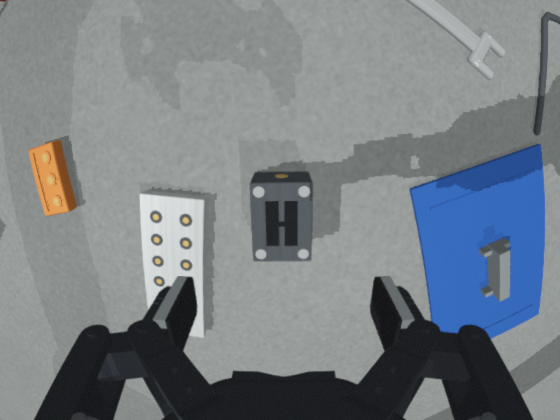

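The wrist view shows the steel half at (281,216), centred between the fingers, with the plate clear at its left.

Request:
{"api": "send_rows", "payload": {
  "targets": [
    [0.1,0,5,0,0,0,6.8],
    [0.1,0,9,0,0,0,6.8],
    [0.1,0,11.6,0,0,0,6.8],
    [0.1,0,11.6,0,0,0,6.8],
    [0.1,0,11.6,0,0,0,3.5],
    [0.1,0,11.6,0,0,0,3.5],
    [0.1,0,11.6,0,0,0,3.5],
    [0.1,0,11.6,0,0,0,3.5]
  ],
  "grip_force": 80
}}

```text
clock: 3.72
tcp_pos: [0.5354, -0.1606, 0.0362]
orientation: [0.001, 1.0, -0.006, 0.001]
force: [-1.7, 1.1, 6.9]
finger_gap: 0.522
```

Run:
```python
from h import *
st()
```

```text
t 3.73 tcp [ 0.5354 -0.1606  0.0362] yaw_y -90.7 z [ 0.003 -0.001 -1.   ] gap 44.6 F [-1.7  1.1  6.9] q [ 0.55  0.65 -0.4   1.92  0.4   0.65 -1.68]
```

Request:
{"api": "send_rows", "payload": {
  "targets": [
    [0,0,-2,0,0,0,3.5],
    [0,0,-7,0,0,0,3.5],
    [0,0,-13,0,0,0,3.5],
    [0,0,-17,0,0,0,3.5],
    [0,0,-17,0,0,0,3.5]
  ]
}}

```text
clock: 4.35
tcp_pos: [0.5363, -0.1609, 0.2085]
orientation: [0.002, 1.0, -0.006, 0.004]
force: [-0.6, -0.6, -7.0]
finger_gap: 0.526
```

Run:
```python
from h import *
st(); print(case(0,-.05,0)); go(case(0,-.052,.20),42.9)
```

```text
t 4.35 tcp [ 0.5363 -0.1609  0.2085] yaw_y -90.7 z [ 0.007 -0.003 -1.   ] gap 44.9 F [-0.6 -0.6 -7. ] q [ 0.66  0.4  -0.52  1.83  0.24  0.96 -1.55]
[np.float64(0.5110360434479458), np.float64(0.3513728550606311), 0]
-> [ -3.03 -51.05   0.67] [ 0.01  -0.    -2.332] | steps 8.2 12.5
```

Request:
{"api": "send_rows", "payload": {
  "targets": [
    [-0.3,-4.5,0,0,0,-0.18,3.5],
    [-0.6,-9,0,0,0,-0.36,3.5],
    [-0.9,-13.5,0,0,0,-0.54,3.5],
    [-1.2,-18,0,0,0,-0.72,3.5],
    [-1.4,-22.5,0,0,0,-0.9,3.5],
    [-1.6,-27,0,0,0,-1.08,3.5],
    [-1.9,-31.5,0,0,0,-1.26,3.5],
    [-2.2,-36,0,0,0,-1.44,3.5],
    [-2.5,-40.5,0,0,0,-1.62,3.5],
    [-2.8,-45,0,0,0,-1.8,3.5],
    [-3,-49,0.3,0,0,-1.98,3.5],
    [-3,-51,0.6,0,0,-2.16,3.5]
  ]
}}

```text
clock: 5.85
tcp_pos: [0.508, 0.352, 0.1961]
orientation: [-0.001, 0.473, 0.881, -0.001]
force: [-0.0, -0.9, -7.4]
finger_gap: 0.524
```

Run:
```python
from h import *
st();  go(case(0,-.052,.20),42.9)
```

```text
t 5.85 tcp [0.508  0.352  0.1961] yaw_y 33.6 z [-0.003 -0.    -1.   ] gap 44.7 F [-0.  -0.9 -7.4] q [ 0.05  0.7  -1.01  1.67  0.64  1.14 -0.56]
-> [-0.41  0.25 -0.39] [-0.003 -0.002 -0.162] | steps 0.1 0.9
```

Request:
{"api": "send_rows", "payload": {
  "targets": [
    [-0.4,0.25,-0.4,0,0,-0.162,3.5],
    [-0.4,0.25,-0.4,0,0,-0.162,3.5],
    [-0.4,0.25,4,0,0,-0.162,3.5],
    [-0.4,0.25,8,0,0,-0.162,3.5],
    [-0.4,0.25,12,0,0,-0.162,3.5],
    [-0.4,0.25,13.5,0,0,-0.162,3.5],
    [-0.4,0.25,13.5,0,0,-0.162,3.5]
  ]
}}

```text
clock: 6.72
tcp_pos: [0.514, 0.3472, 0.0623]
orientation: [-0.001, 0.405, 0.914, -0.001]
force: [0.1, 0.1, -5.8]
finger_gap: 0.524
```

Run:
```python
from h import *
st();  go(case(0,-.052,.0425),42.9)
im,d,c=look('wrist','w2')
```

```text
t 6.72 tcp [0.514  0.3472 0.0623] yaw_y 42.2 z [-0.002 -0.001 -1.   ] gap 44.7 F [ 0.1  0.1 -5.8] q [-0.01  0.87 -0.91  1.74  0.82  0.97 -0.51]
-> [0.31 0.07 1.98] [-0.003 -0.    -0.011] | steps 0.3 0.1
```

View pics/w2.png

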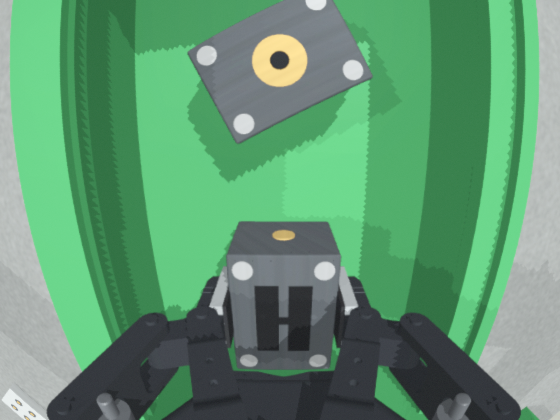

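The wrist view shows the steel half upright in the jaws at (285,310), well clear of the packed half at (280,60). I'll lower it gently.

Request:
{"api": "send_rows", "payload": {
  "targets": [
    [0,0,1.0,0,0,0,3.5],
    [0,0,1.6,0,0,0,3.5],
    [0,0,1.9,0,0,0,3.5],
    [0,0,2.0,0,0,0,3.5],
    [0,0,2.05,0,0,0,3.5],
    [0,0,2.1,0,0,0,3.5]
  ]
}}

```text
clock: 7.52
tcp_pos: [0.5148, 0.3482, 0.0425]
orientation: [0.0, 0.404, 0.915, 0.0]
force: [-0.2, -0.6, -6.1]
finger_gap: 0.529
```

Run:
```python
from h import *
st();  go(case(0,-.052,.0425),42.9)
```

```text
t 7.53 tcp [0.5148 0.3482 0.0425] yaw_y 42.3 z [ 0.  0. -1.] gap 45.2 F [-0.2 -0.6 -6.1] q [-0.02  0.9  -0.89  1.74  0.85  0.94 -0.53]
-> [ 0.29 -0.06 -0.  ] [ 0.    0.   -0.01] | steps 0.0 0.1
```

Request:
{"api": "send_rows", "payload": {
  "targets": [
    [0,0,0.15,0,0,0,3.5],
    [0,0,0.3,0,0,0,3.5],
    [0,0,0.3,0,0,0,3.5]
  ]
}}

```text
clock: 7.9
tcp_pos: [0.5149, 0.3482, 0.0422]
orientation: [0.001, 0.404, 0.915, -0.0]
force: [-6.0, -7.4, 15.5]
finger_gap: 0.521
```

Contact with the floor. I'll open and retreat.

Request:
{"api": "send_rows", "payload": {
  "targets": [
    [0,0,-0.2,0,0,0,3.5],
    [0,0,-0.2,0,0,0,6.2],
    [0,0,-0.2,0,0,0,6.2],
    [0,0,-0.2,0,0,0,6.2],
    [0,0,-3,0,0,0,6.2],
    [0,0,-8,0,0,0,6.2],
    [0,0,-13,0,0,0,6.2],
    [0,0,-17,0,0,0,6.2]
  ]
}}

```text
clock: 8.9
tcp_pos: [0.5146, 0.3487, 0.2128]
orientation: [0.001, 0.404, 0.915, 0.001]
force: [1.1, -1.0, -0.8]
finger_gap: 0.726
```

Run:
```python
from fit import *
st();  go([.474,-.0566,.16],-97)
look('top','top1'); W,im=cloud('top1'); a=np.deg2rad(CY)
X=(W[...,0]-CO[0])*np.cos(a)+(W[...,1]-CO[1])*np.sin(a);Y=-(W[...,0]-CO[0])*np.sin(a)+(W[...,1]-CO[1])*np.cos(a)
C=np.stack([X,Y],-1)
m=(W[...,2]>.038)&(W[...,2]<.056)&(abs(X)<.06)
print(rect(C,m&(Y>0)&(Y<.11)));print(rect(C,m&(Y<0)&(Y>-.11)),np.median(W[...,2][m&(Y<0)&(Y>-.11)]))
```

```text
t 8.9 tcp [0.5146 0.3487 0.2128] yaw_y 42.4 z [ 0.002  0.001 -1.   ] gap 62.0 F [ 1.1 -1.  -0.8] q [ 0.08  0.7  -1.06  1.66  0.66  1.18 -0.4 ]
-> [-27.2  -30.33   5.23] [ 1.000e-03 -2.000e-03  2.433e+00] | steps 6.6 13.0
(array([0.001 , 0.0419]), array([63.6, 30.5]), 25.52)
(array([ 0.0005, -0.0603]), array([64.6, 46.8]), -89.58) 0.04652553271723425
```

View pics/top1.png

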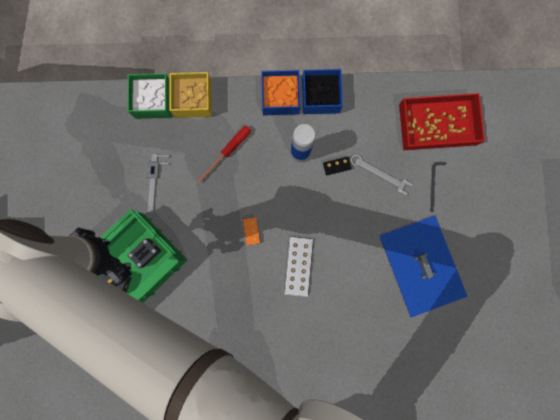

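The top view shows the steel half on the floor. In the case frame it is at (0.5,-60) mm with its top at 46.5 mm, as expected, and the packed half hasn't moved. The plate is next.

Run:
```python
from fit import *
go([.474,-.0566,.12],83)
```

```text
-> [-27.25 -30.68   9.57] [ 0.008  0.004 -0.709] | steps 6.7 3.8
```

Request:
{"api": "send_rows", "payload": {
  "targets": [
    [-4,-4.5,0,0,0,-0.1,8.2],
    [-8,-9,0,0,0,-0.2,8.2],
    [-12,-13.5,0,0,0,-0.3,8.2],
    [-16,-18,1,0,0,-0.4,8.2],
    [-20,-22.5,3,0,0,-0.5,8.2],
    [-24,-27,6,0,0,-0.6,8.2],
    [-27.2,-30.6,9.6,0,0,-0.709,8.2],
    [-27.2,-30.6,9.6,0,0,-0.709,8.2],
    [-27.2,-30.6,9.6,0,0,-0.709,8.2]
  ]
}}

```text
clock: 10.07
tcp_pos: [0.472, -0.0587, 0.114]
orientation: [0.0, 0.062, 0.998, 0.0]
force: [0.2, 0.8, -0.1]
finger_gap: 0.96
```

Run:
```python
from fit import *
st();go([.474,-.0566,.030],83)
look('wrist','w3')
```

```text
t 10.07 tcp [ 0.472  -0.0587  0.114 ] yaw_y 82.9 z [ 0.001  0.001 -1.   ] gap 81.9 F [ 0.2  0.8 -0.1] q [ 1.02  0.75 -1.23  2.08  0.88  0.99  0.75]
-> [-0.17  0.23  8.4 ] [ 0.001  0.001 -0.002] | steps 1.3 0.0
```

View pics/w3.png

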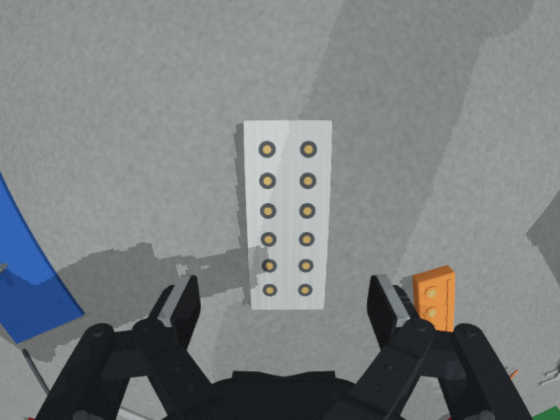

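The plate is centred between the jaws at (287,215), and the moulding at (435,295) is clear of the right finger. Descending.

Request:
{"api": "send_rows", "payload": {
  "targets": [
    [-0.2,0.2,4,0,0,0,8.2],
    [-0.2,0.2,7,0,0,0,8.2],
    [-0.2,0.2,8.2,0,0,0,8.2],
    [-0.2,0.2,8.4,0,0,0,8.2],
    [-0.2,0.2,8.5,0,0,0,8.2]
  ]
}}

```text
clock: 10.75
tcp_pos: [0.475, -0.0568, 0.0294]
orientation: [0.001, 0.061, 0.998, -0.0]
force: [-0.7, 0.5, 0.5]
finger_gap: 0.96
```

Run:
```python
from fit import *
st();go([.474,-.0566,.030],83)
W=None
c=calibration('wrist'); im,d,_=look('wrist','w4')
cv2.imwrite('pics/w4z.png',cv2.resize(im[180:400,120:440],None,fx=2.4,fy=2.4))
```

```text
t 10.75 tcp [ 0.475  -0.0568  0.0294] yaw_y 83.0 z [ 0.002 -0.    -1.   ] gap 82.0 F [-0.7  0.5  0.5] q [ 0.9   0.86 -1.06  2.1   1.06  0.87  0.63]
-> [ 0.1   0.01 -0.06] [0.    0.002 0.   ] | steps 0.0 0.0
```

View pics/w4z.png

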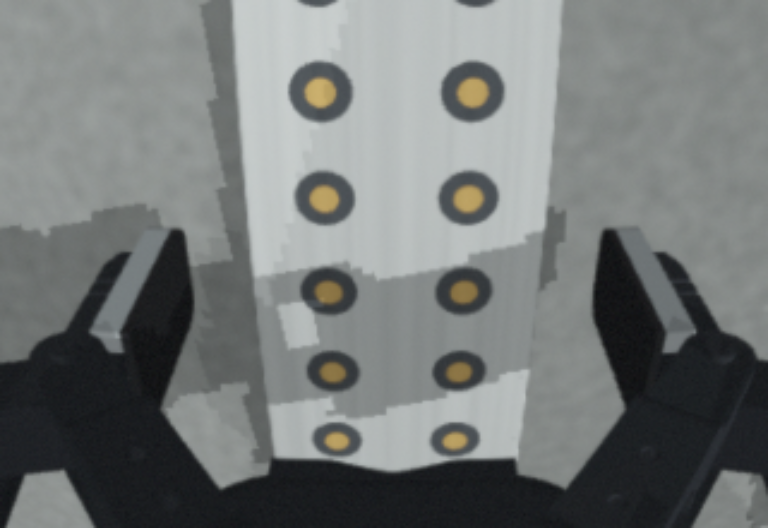

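```bash
cat >> h.py <<'E'
def wcloud(fn):
    z=np.load('pics/'+fn+'.npz'); d=z['d'];f,_,cx,cy=z['k']
    v,u=np.mgrid[0:d.shape[0],0:d.shape[1]]; dx=u-cx;dy=v-cy; r=np.hypot(dx,dy)+1e-9; th=r/f
    P=np.stack([dx/r*np.tan(th)*d,dy/r*np.tan(th)*d,d],-1)
    W=P@Rq(z['q']).as_matrix().T+z['o']; W[d==0]=np.nan
    return W,z['im']
E
python3 - <<'E'
from fit import *
for f,lo in(('w3',.008),('w1',.034)):
    W,im=wcloud(f); x,y,z=[W[...,i] for i in range(3)]
    print(f,np.nanmedian(z[abs(z)<.01]))
    c,r=((.474,-.057),.09) if f=='w3' else ((.534,-.16),.045)
    m=(np.hypot(x-c[0],y-c[1])<r)&(z>lo)&(z<lo+.012)
    if f=='w3': m[:,:230]=0;m[:,345:]=0;m[315:]=0
    print(rect(W,m))
# where pads are in w4
W,im=wcloud('w4')
b=np.load('pics/w4.npz')
for (u,v) in [(197,277),(199,300),(367,277),(370,300),(191,330)]:
    print((u,v),W[v,u]-np.array([.475,-.0568,.0294]))
E
```

```text
w3 -0.0006541170324093348
(array([ 0.4726, -0.056 ]), array([150.2,  60.6]), -6.97)
w1 -0.0005231955974979163
(array([ 0.5317, -0.1598]), array([64.9, 46.2]), -0.03)
(197, 277) [-0.00367873 -0.04600028 -0.02960081]
(199, 300) [-0.00058603 -0.04139187 -0.01169101]
(367, 277) [ 0.00782486  0.04371375 -0.03037788]
(370, 300) [ 0.00677525  0.03994329 -0.00769017]
(191, 330) [ 0.00315328 -0.04188885  0.00701898]
```

Request:
{"api": "send_rows", "payload": {
  "targets": [
    [0.2,0,0.4,0,0,0,8.2],
    [0.2,0,0.7,0,0,0,8.2],
    [0.2,0,0.75,0,0,0,6.4],
    [0.2,0,0.75,0,0,0,6.4],
    [0.2,0,0.75,0,0,0,5],
    [0.2,0,0.75,0,0,0,5],
    [0.2,0,0.75,0,0,0,5]
  ],
  "grip_force": 60
}}

```text
clock: 11.68
tcp_pos: [0.4722, -0.0567, 0.0214]
orientation: [0.0, 0.061, 0.998, 0.0]
force: [-2.2, 0.9, 6.1]
finger_gap: 0.684
```

Run:
```python
from fit import *
st()
```

```text
t 11.68 tcp [ 0.4722 -0.0567  0.0214] yaw_y 83.0 z [ 0. -0. -1.] gap 58.4 F [-2.2  0.9  6.1] q [ 0.89  0.87 -1.05  2.1   1.07  0.85  0.62]
```

Request:
{"api": "send_rows", "payload": {
  "targets": [
    [0,0,-2,0,0,0,5],
    [0,0,-6,0,0,0,5],
    [0,0,-11,0,0,0,5],
    [0,0,-15,0,0,0,5],
    [0,0,-15,0,0,0,5]
  ]
}}

```text
clock: 12.3
tcp_pos: [0.4736, -0.0572, 0.173]
orientation: [0.002, 0.062, 0.998, -0.0]
force: [0.4, -0.4, -1.8]
finger_gap: 0.682
```

Run:
```python
from fit import *
st(); go(case(0,-.004,.19),42.9); look('wrist','w5')
```

```text
t 12.3 tcp [ 0.4736 -0.0572  0.173 ] yaw_y 82.9 z [ 0.005 -0.001 -1.   ] gap 58.2 F [ 0.4 -0.4 -1.8] q [ 1.09  0.68 -1.33  2.04  0.77  1.07  0.83]
-> [ 4.82 43.96 -1.75] [0.001 0.005 0.699] | steps 7.1 3.7
```

View pics/w5.png

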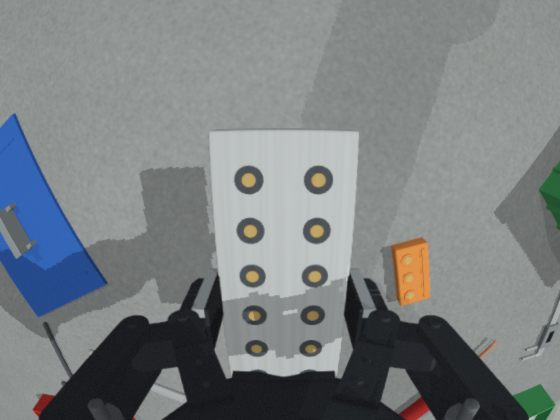

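The wrist view shows the plate held level at (285,250). On to the case.

Request:
{"api": "send_rows", "payload": {
  "targets": [
    [0.4,4,-1,0,0,0.06,5],
    [0.9,9,-2.5,0,0,0.14,5],
    [1.5,14,-2.5,0,0,0.22,5],
    [2.1,19,-2.5,0,0,0.3,5],
    [2.7,24,-2.5,0,0,0.38,5],
    [3.3,29,-2.5,0,0,0.46,5],
    [3.9,34,-2.5,0,0,0.54,5],
    [4.4,39,-2,0,0,0.62,5],
    [4.8,43,-1.7,0,0,0.7,5],
    [4.8,44,-1.7,0,0,0.7,5],
    [4.8,44,-1.7,0,0,0.7,5]
  ]
}}

```text
clock: 13.72
tcp_pos: [0.4773, 0.3851, 0.1859]
orientation: [-0.001, 0.399, 0.917, -0.001]
force: [-0.3, 0.2, -2.6]
finger_gap: 0.679
```

Run:
```python
from fit import *
st(); go(case(0,-.004,.08),42.9); look('wrist','w6'); st()
```

```text
t 13.72 tcp [0.4773 0.3851 0.1859] yaw_y 43.0 z [-0.002 -0.002 -1.   ] gap 58.0 F [-0.3  0.2 -2.6] q [-0.03  0.7  -1.01  1.69  0.65  1.12 -0.48]
-> [-0.16  0.21 10.59] [-0.003  0.     0.001] | steps 1.7 0.0
t 13.78 tcp [0.4779 0.384  0.1861] yaw_y 42.9 z [-0.002 -0.003 -1.   ] gap 58.5 F [-0.  -0.8 -2.8] q [-0.02  0.7  -1.01  1.7   0.65  1.12 -0.48]
```

View pics/w6.png

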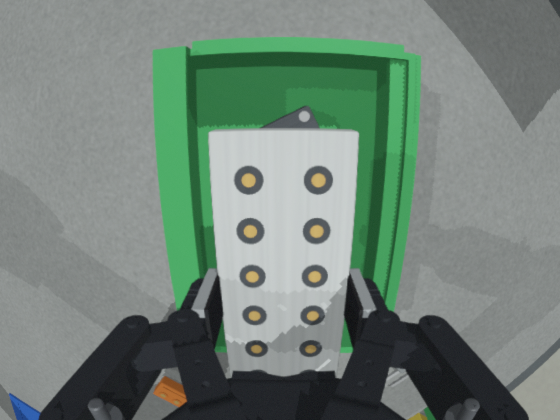

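The plate is aligned with the case, with the packed half visible beyond it at (290,117). Lowering.

Request:
{"api": "send_rows", "payload": {
  "targets": [
    [-0.2,0.2,4,0,0,0,5],
    [-0.2,0.2,7.5,0,0,0,5],
    [-0.2,0.2,9.8,0,0,0,5],
    [-0.2,0.2,10.6,0,0,0,5],
    [-0.2,0.2,11,0,0,0,5],
    [-0.2,0.2,11.3,0,0,0,5],
    [-0.2,0.2,11.5,0,0,0,5],
    [-0.2,0.2,11.6,0,0,0,5]
  ]
}}

```text
clock: 14.78
tcp_pos: [0.4813, 0.3856, 0.0722]
orientation: [0.0, 0.4, 0.917, 0.0]
force: [0.0, -0.0, -2.3]
finger_gap: 0.68
```

Run:
```python
from fit import *
st(); go(case(0,-.004,.068),42.9)
```

```text
t 14.78 tcp [0.4813 0.3856 0.0722] yaw_y 42.9 z [ 0.001  0.    -1.   ] gap 58.1 F [ 0.  -0.  -2.3] q [-0.1   0.84 -0.89  1.75  0.79  0.95 -0.56]
-> [ 0.06 -0.15  0.42] [ 0.001  0.    -0.001] | steps 0.1 0.0
```

Request:
{"api": "send_rows", "payload": {
  "targets": [
    [0,-0.1,0.2,0,0,0,5],
    [0,-0.1,0.35,0,0,0,5],
    [0,-0.1,0.45,0,0,0,5],
    [0,-0.1,0.55,0,0,0,5],
    [0,-0.1,0.55,0,0,0,5]
  ]
}}

```text
clock: 15.4
tcp_pos: [0.4803, 0.3847, 0.0675]
orientation: [0.0, 0.4, 0.917, -0.0]
force: [-2.8, -3.7, 7.5]
finger_gap: 0.683
```

Request:
{"api": "send_rows", "payload": {
  "targets": [
    [0,-0.1,0.5,0,0,0,7],
    [0,-0.1,0.5,0,0,0,7],
    [0,-0.1,0.4,0,0,0,7],
    [0,-0.1,-2,0,0,0,7],
    [0,-0.1,-7,0,0,0,7],
    [0,-0.1,-12,0,0,0,7],
    [0,-0.1,-12,0,0,0,7]
  ]
}}

```text
clock: 16.27
tcp_pos: [0.4811, 0.3866, 0.1914]
orientation: [0.002, 0.4, 0.917, 0.004]
force: [-0.6, -0.9, 0.5]
finger_gap: 0.82
```

Run:
```python
from fit import *
st(); go([.570,.0662,.11],97); go([.570,.0662,.11],-83); look('wrist','w7');look('top','top2')
W,im=wcloud('w7'); a=np.deg2rad(CY)
X=(W[...,0]-CO[0])*np.cos(a)+(W[...,1]-CO[1])*np.sin(a);Y=-(W[...,0]-CO[0])*np.sin(a)+(W[...,1]-CO[1])*np.cos(a);Z=W[...,2]
m=(abs(X)<.045)&(abs(Y)<.09)&(Z>.053)&(Z<.063); m[370:]=0
print(rect(np.stack([X,Y],-1),m),m.sum()); A=np.c_[X[m],Y[m],np.ones(m.sum())]; print(np.linalg.lstsq(A,Z[m],rcond=None)[0])
```

```text
t 16.27 tcp [0.4811 0.3866 0.1914] yaw_y 42.9 z [ 0.006  0.005 -1.   ] gap 70.1 F [-0.6 -0.9  0.5] q [-0.02  0.7  -1.01  1.69  0.65  1.12 -0.47]
-> [-29.53 -15.35   8.03] [ 0.007  0.004 -0.945] | steps 5.5 5.1
-> [-29.53 -15.35   8.03] [ 0.005 -0.009  2.197] | steps 5.5 11.8
(array([ 0.0006, -0.0049]), array([149.4,  60.6]), 89.95) 12417
[0.00112048 0.00043745 0.05730395]
```

View pics/w7.png

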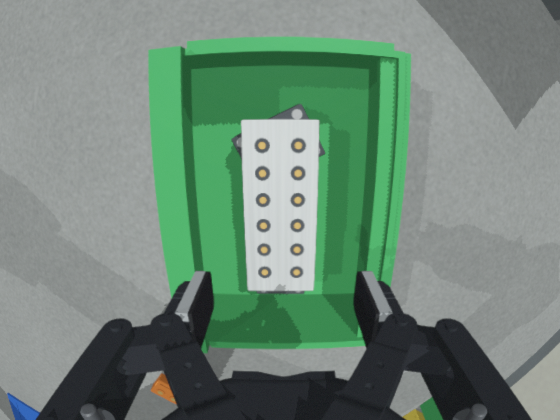

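The plate is level on both halves at (0.6,-4.9) mm, with its top at 57.3 mm. The moulding is next.

Request:
{"api": "send_rows", "payload": {
  "targets": [
    [-5,-2.6,0,0,0,-0.16,6],
    [-10,-5.2,0,0,0,-0.32,6],
    [-15,-7.8,0,0,0,-0.48,6],
    [-20,-10.4,1.5,0,0,-0.64,6],
    [-25,-13,4,0,0,-0.8,6],
    [-29.5,-15.3,8,0,0,-0.945,6],
    [-29.5,-15.3,8,0,0,-0.945,6],
    [-29.5,-15.3,8,0,0,-0.945,6]
  ]
}}

```text
clock: 17.38
tcp_pos: [0.567, 0.064, 0.1052]
orientation: [-0.001, -0.061, 0.998, 0.001]
force: [-0.7, 0.2, 0.9]
finger_gap: 0.704
```

Run:
```python
from fit import *
look('wrist','w8');
W,im=wcloud('w8'); x,y,z=[W[...,i] for i in range(3)]
print(np.nanmedian(z[abs(z)<.01]))
m=(np.hypot(x-.57,y-.066)<.05)&(z>.009)&(z<.03)
b,g,r=[im[...,i].astype(int) for i in range(3)]
m&=r>b+40
c=rect(W,m);print(c)
st();go([*c[0],.026],97)
```

```text
-0.0006780182380322075
(array([0.5676, 0.0664]), array([69.7, 36.3]), 6.92)
t 17.43 tcp [0.5674 0.0652 0.1062] yaw_y 97.1 z [-0.001  0.001 -1.   ] gap 59.7 F [-0.4 -0.2  0.6] q [ 0.65  0.87 -1.15  1.85  0.91  1.07  0.82]
-> [-0.04  0.11  8.02] [ 0.002 -0.001  0.001] | steps 1.3 0.0
```

View pics/w8.png

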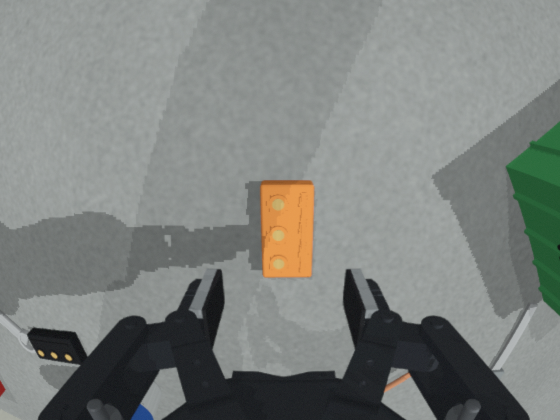

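The moulding at (288,230) is centred between the fingers.

Request:
{"api": "send_rows", "payload": {
  "targets": [
    [0,0.1,4,0,0,0,6],
    [0,0.1,6.8,0,0,0,6],
    [0,0.1,7.9,0,0,0,6],
    [0,0.1,8,0,0,0,6],
    [0,0.1,8,0,0,0,2.5],
    [0,0.1,8,0,0,0,2.5],
    [0,0.1,8,0,0,0,2.5],
    [0,0.1,8,0,0,0,2.5]
  ],
  "grip_force": 25
}}

```text
clock: 18.42
tcp_pos: [0.5689, 0.0652, 0.0278]
orientation: [0.001, -0.061, 0.998, 0.0]
force: [-0.7, -0.1, 6.6]
finger_gap: 0.413
```

Run:
```python
from fit import *
st()
```

```text
t 18.43 tcp [0.5689 0.0652 0.0278] yaw_y 97.0 z [ 0.002  0.001 -1.   ] gap 35.3 F [-0.7 -0.1  6.6] q [ 0.58  0.96 -1.04  1.87  1.03  0.97  0.75]
```

Request:
{"api": "send_rows", "payload": {
  "targets": [
    [0,0,-2,0,0,0,2.5],
    [0,0,-7,0,0,0,2.5],
    [0,0,-13,0,0,0,2.5],
    [0,0,-17,0,0,0,2.5],
    [0,0,-17,0,0,0,2.5]
  ]
}}

```text
clock: 19.05
tcp_pos: [0.5698, 0.0655, 0.2008]
orientation: [0.003, -0.061, 0.998, -0.0]
force: [0.4, -0.5, -1.0]
finger_gap: 0.414
```

Run:
```python
from fit import *
st(); go(case(0.001,-.006,.19),42.9); look('wrist','w9')
```

```text
t 19.05 tcp [0.5698 0.0655 0.2008] yaw_y 97.0 z [ 0.007  0.    -1.   ] gap 35.3 F [ 0.4 -0.5 -1. ] q [ 0.71  0.76 -1.26  1.79  0.79  1.2   0.9 ]
-> [ 4.85 32.72  1.03] [0.003 0.006 0.944] | steps 5.3 5.1
```

View pics/w9.png

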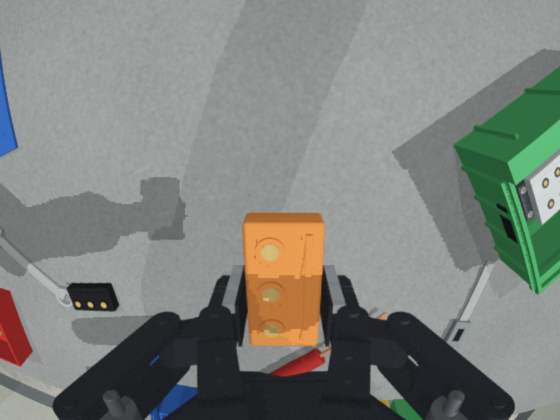

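The moulding is held upright and level at (284,280).

Request:
{"api": "send_rows", "payload": {
  "targets": [
    [0.6,4.1,0,0,0,0.12,2.5],
    [1.2,8.2,0,0,0,0.24,2.5],
    [1.8,12.3,0,0,0,0.36,2.5],
    [2.4,16.4,0,0,0,0.48,2.5],
    [3,20.5,0,0,0,0.6,2.5],
    [3.6,24.6,0,0,0,0.72,2.5],
    [4.2,28.7,0.5,0,0,0.84,2.5],
    [4.8,32.7,1,0,0,0.944,2.5],
    [4.8,32.7,1,0,0,0.944,2.5],
    [4.8,32.7,1,0,0,0.944,2.5]
  ]
}}

```text
clock: 20.35
tcp_pos: [0.48, 0.3825, 0.1852]
orientation: [-0.0, 0.399, 0.917, -0.001]
force: [0.6, -0.2, -1.2]
finger_gap: 0.413
```

Run:
```python
from fit import *
st(); go(case(0.001,-.006,.0855),42.9)
```

```text
t 20.35 tcp [0.48   0.3825 0.1852] yaw_y 43.0 z [-0.001 -0.002 -1.   ] gap 35.3 F [ 0.6 -0.2 -1.2] q [-0.03  0.7  -0.99  1.7   0.64  1.11 -0.46]
-> [0.02 0.28 9.97] [-0.002  0.001  0.001] | steps 1.6 0.0
```

Request:
{"api": "send_rows", "payload": {
  "targets": [
    [0,0.2,4,0,0,0,2.5],
    [0,0.2,7,0,0,0,2.5],
    [0,0.2,8.7,0,0,0,2.5],
    [0,0.2,9.3,0,0,0,2.5],
    [0,0.2,9.6,0,0,0,2.5],
    [0,0.2,9.8,0,0,0,2.5],
    [0,0.2,9.9,0,0,0,2.5],
    [0,0.2,10,0,0,0,2.5]
  ]
}}

```text
clock: 21.35
tcp_pos: [0.4822, 0.385, 0.0868]
orientation: [0.0, 0.399, 0.917, 0.0]
force: [1.0, 0.9, 0.4]
finger_gap: 0.418
```

Run:
```python
from fit import *
st(); go(case(0.001,-.006,.0855),42.9)
```

```text
t 21.35 tcp [0.4822 0.385  0.0868] yaw_y 42.9 z [ 0.001  0.    -1.   ] gap 35.7 F [1.  0.9 0.4] q [-0.09  0.81 -0.89  1.74  0.75  0.97 -0.54]
-> [-0.03 -0.07  0.13] [0.001 0.    0.   ] | steps 0.0 0.0
```

Request:
{"api": "send_rows", "payload": {
  "targets": [
    [0,0,0.1,0,0,0,2.5],
    [0,0,0.2,0,0,0,2.5],
    [0,0,0.25,0,0,0,2.5]
  ]
}}

```text
clock: 21.72
tcp_pos: [0.4821, 0.385, 0.0857]
orientation: [0.001, 0.399, 0.917, -0.0]
force: [-2.9, -5.7, 16.2]
finger_gap: 0.411
```

Request:
{"api": "send_rows", "payload": {
  "targets": [
    [0,0,0,0,0,0,2.5],
    [0,0,0,0,0,0,5.5],
    [0,0,0,0,0,0,5.5],
    [0,0,0,0,0,0,5.5],
    [0,0,-3,0,0,0,5.5],
    [0,0,-8,0,0,0,5.5],
    [0,0,-13,0,0,0,5.5],
    [0,0,-13,0,0,0,5.5]
  ]
}}

```text
clock: 22.72
tcp_pos: [0.4833, 0.3871, 0.2182]
orientation: [0.002, 0.399, 0.917, 0.003]
force: [0.3, 0.5, -0.3]
finger_gap: 0.638
```

Run:
```python
from fit import *
st(); go([.4682,-.3852,.15],-71); go([.4682,-.3852,.15],109); look('wrist','w10')
W,im=wcloud('w10'); a=np.deg2rad(CY)
X=(W[...,0]-CO[0])*np.cos(a)+(W[...,1]-CO[1])*np.sin(a);Y=-(W[...,0]-CO[0])*np.sin(a)+(W[...,1]-CO[1])*np.cos(a);Z=W[...,2]
m=(abs(X)<.045)&(abs(Y)<.09)&(Z>.066)&(Z<.08); m[370:]=0
print(rect(np.stack([X,Y],-1),m),np.median(Z[m]),Z[m].min(),Z[m].max())
m=(abs(Y)<.13)&(X<-.05)&(Z>.093)&(Z<.104);m[260:]=0;C=np.stack([X,Y],-1); print('lip',rect(C,m))
m=(abs(Y)<.13)&(abs(X)<.1)&(Z>.083)&(Z<.104);m[260:]=0; print('case top part',rect(C,m))
```

```text
t 22.73 tcp [0.4833 0.3871 0.2182] yaw_y 42.9 z [ 0.006  0.005 -1.   ] gap 54.5 F [ 0.3  0.5 -0.3] q [-0.02  0.66 -1.01  1.66  0.61  1.16 -0.44]
-> [-55.53 -53.75   6.43] [ 0.005 -0.007  1.988] | steps 12.4 10.6
-> [-55.53 -53.75   6.43] [ 0.007  0.005 -1.153] | steps 12.4 6.2
(array([ 0.0019, -0.0049]), array([70.1, 36.1]), 89.93) 0.07343772229288223 0.06603657848282413 0.076802139602553
lip (array([-0.0757,  0.0401]), array([167.5,  24.2]), 89.76)
case top part (array([0.0029, 0.0398]), array([181.6, 179.2]), -0.43)
```

View pics/w10.png

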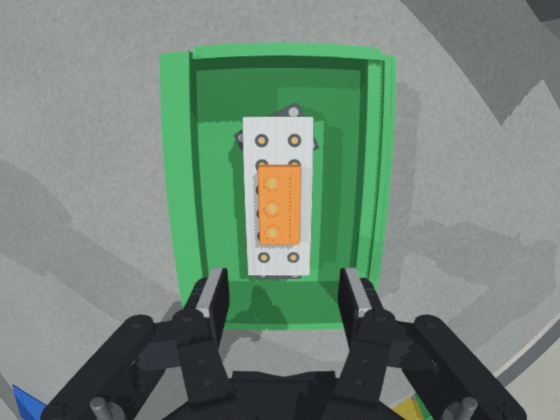

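The moulding lies flat on the plate at (1.9,-4.9) mm, and the fitted case frame agrees with the lip (-75.7 mm measured, -76 mm expected). Now to the cover.

Request:
{"api": "send_rows", "payload": {
  "targets": [
    [-4.5,-4.3,0,0,0,0.16,5],
    [-9,-8.7,0,0,0,0.32,5],
    [-13.5,-13,0,0,0,0.48,5],
    [-18,-17.4,0,0,0,0.64,5],
    [-22.5,-21.8,0,0,0,0.8,5],
    [-27,-26,0,0,0,0.97,5],
    [-31.5,-30.5,0,0,0,1.14,5],
    [-36,-34.8,1,0,0,1.3,5],
    [-40.5,-39.2,2,0,0,1.47,5],
    [-45,-43.5,3,0,0,1.64,5],
    [-49.5,-48,4.5,0,0,1.8,5],
    [-53.5,-52,6,0,0,1.95,5]
  ]
}}

```text
clock: 24.28
tcp_pos: [0.4642, -0.3605, 0.1525]
orientation: [-0.001, 0.983, 0.181, -0.001]
force: [1.4, 0.6, 0.3]
finger_gap: 0.587
```

Run:
```python
from fit import *
st(); go([.4682,-.3852,.14],-71)
```

```text
t 24.27 tcp [ 0.4642 -0.3605  0.1525] yaw_y -69.1 z [-0.002  0.001 -1.   ] gap 50.1 F [1.4 0.6 0.3] q [ 1.    0.53 -0.5   1.79  0.32  0.9  -0.85]
-> [-0.5   2.45  1.24] [-0.001  0.002  0.033] | steps 0.4 0.2
```

Request:
{"api": "send_rows", "payload": {
  "targets": [
    [-0.5,2.4,1.2,0,0,0.033,5],
    [-0.5,2.4,1.2,0,0,0.033,5],
    [-0.5,2.4,1.2,0,0,0.033,5]
  ]
}}

```text
clock: 24.65
tcp_pos: [0.4694, -0.3809, 0.1416]
orientation: [-0.001, 0.986, 0.169, -0.0]
force: [0.8, 0.6, 0.3]
finger_gap: 0.587
```

Run:
```python
from fit import *
look('wrist','w11');
W,im=wcloud('w11'); x,y,z=[W[...,i] for i in range(3)]
print(np.nanmedian(z[abs(z)<.003]))
m=(np.hypot(x-.468,y+.385)<.04)&(z>.023)&(z<.04); c=rect(W,m); print(c,np.median(z[m]))
st(); go([*c[0],.034],c[2]-90)
```

```text
-0.0006811342410762977
(array([ 0.4662, -0.3852]), array([60.3, 14. ]), 18.67) 0.03023072479098189
t 24.7 tcp [ 0.4699 -0.3807  0.1421] yaw_y -70.5 z [-0.     0.002 -1.   ] gap 50.2 F [-0.2  1.   0.6] q [ 1.    0.57 -0.48  1.76  0.32  0.9  -0.85]
-> [-0.5   0.31 10.81] [-0.002 -0.     0.014] | steps 1.7 0.1
```

View pics/w11.png

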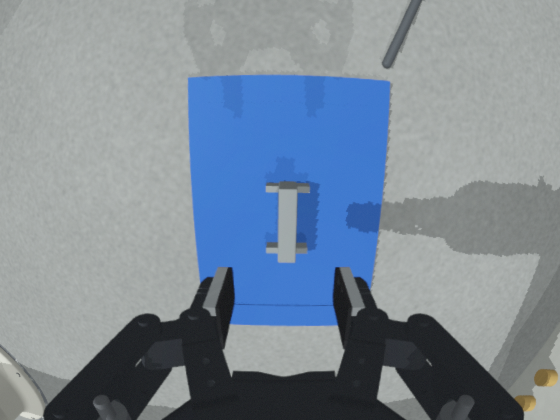

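The rib is at (288,218), upright, with feet near its ends. The pads fit between them.

Request:
{"api": "send_rows", "payload": {
  "targets": [
    [-0.45,0.3,4,0,0,0.01,4],
    [-0.45,0.3,8,0,0,0.01,4],
    [-0.45,0.3,10.2,0,0,0.01,4],
    [-0.45,0.3,10.8,0,0,0.01,4],
    [-0.45,0.3,10.8,0,0,0.01,0.6],
    [-0.45,0.3,10.8,0,0,0.01,0.6],
    [-0.45,0.3,10.8,0,0,0.01,0.6],
    [-0.45,0.3,10.8,0,0,0.01,0.6],
    [-0.45,0.3,10.8,0,0,0.01,0.6]
  ],
  "grip_force": 70
}}

```text
clock: 25.82
tcp_pos: [0.4673, -0.3877, 0.0359]
orientation: [0.001, 0.987, 0.163, 0.001]
force: [-0.4, 0.9, 6.8]
finger_gap: 0.151
```

Run:
```python
from fit import *
st()
```

```text
t 25.82 tcp [ 0.4673 -0.3877  0.0359] yaw_y -71.3 z [ 0.002 -0.001 -1.   ] gap 12.9 F [-0.4  0.9  6.8] q [ 0.96  0.72 -0.41  1.79  0.41  0.72 -0.92]
```

Request:
{"api": "send_rows", "payload": {
  "targets": [
    [0,0,-1,0,0,0,0.6],
    [0,0,-4,0,0,0,0.6],
    [0,0,-9,0,0,0,0.6],
    [0,0,-14,0,0,0,0.6],
    [0,0,-18,0,0,0,0.6],
    [0,0,-20,0,0,0,0.6],
    [0,0,-20,0,0,0,0.6]
  ]
}}

```text
clock: 26.7
tcp_pos: [0.4666, -0.3878, 0.2355]
orientation: [0.001, 0.987, 0.163, 0.001]
force: [-0.4, -0.2, -1.7]
finger_gap: 0.15
```

Run:
```python
from fit import *
s=st(); look('wrist','w12')
W,im=wcloud('w12'); T=(W-s['tcp_pos'])@Rq(s['orientation']).as_matrix()
b,g,r=[im[...,i].astype(int) for i in range(3)]
m=(b>g+25)&(b>r+40)&(abs(T[...,0])<.15)&(abs(T[...,1])<.12)&(T[...,2]>.0)&(T[...,2]<.06)
print(rect(T,m)); A=np.c_[T[m][:,:2],np.ones(m.sum())]; print(np.linalg.lstsq(A,T[m][:,2],rcond=None)[0]); print('x range',T[m][:,0].min(),T[m][:,0].max(),'y',T[m][:,1].min(),T[m][:,1].max())
m2=(abs(T[...,0])<.04)&(abs(T[...,1])<.02)&(T[...,2]>-.01)&(T[...,2]<.02);print('rib x',T[m2][:,0].min(),T[m2][:,0].max())
go(case(0.0,0,.22),42.9)
```

```text
t 26.7 tcp [ 0.4666 -0.3878  0.2355] yaw_y -71.3 z [ 0.002 -0.002 -1.   ] gap 12.8 F [-0.4 -0.2 -1.7] q [ 1.04  0.46 -0.52  1.68  0.26  1.06 -0.8 ]
(array([-0.0004,  0.0002]), array([228.4, 160.6]), 0.09)
[0.00098446 0.00230179 0.03159718]
x range -0.11444941404247505 0.1139088936942884 y -0.07997066704101452 0.08065684044514994
rib x -0.030361039514434904 0.030084053853843
-> [ 25.94 -73.07   1.39] [-1.000e-03  0.000e+00 -1.993e+00] | steps 12.4 10.7
```

View pics/w12.png

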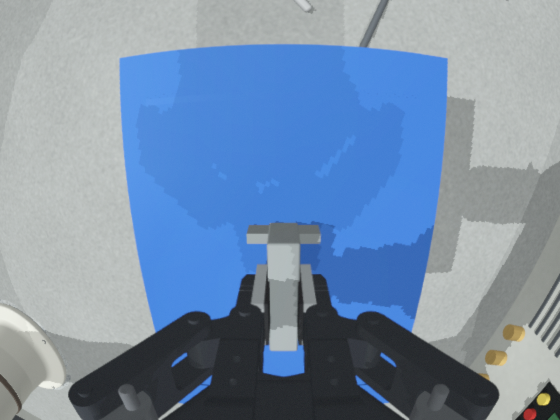

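The cover is gripped centred (within 0.4 mm) and level. Carrying it over.

Request:
{"api": "send_rows", "payload": {
  "targets": [
    [1.8,-4.9,0,0,0,-0.15,0.6],
    [3.7,-10.4,0,0,0,-0.3,0.6],
    [5.7,-16,0,0,0,-0.46,0.6],
    [7.7,-21.6,0,0,0,-0.62,0.6],
    [9.7,-27.3,0,0,0,-0.78,0.6],
    [11.7,-33,0,0,0,-0.94,0.6],
    [13.7,-38.7,0,0,0,-1.1,0.6],
    [15.7,-44.3,0,0,0,-1.26,0.6],
    [17.7,-50,0,0,0,-1.42,0.6],
    [19.7,-55.6,0,0,0,-1.58,0.6],
    [21.7,-61.2,0,0,0,-1.73,0.6],
    [23.6,-66.5,0,0,0,-1.87,0.6]
  ]
}}

```text
clock: 28.25
tcp_pos: [0.4752, 0.3194, 0.232]
orientation: [-0.001, 0.453, 0.892, -0.001]
force: [0.0, 0.1, -1.5]
finger_gap: 0.145
```

```bash
cat >> h.py <<'E'
def cov(xe,ze,tilt,y=0.0,yaw=None):
    "tool pose so that the cover's -x bottom edge is at case (xe,y,ze), tilt deg (+x side up)"
    yaw=CY if yaw is None else yaw
    p=np.array(case(xe,y,ze))-Rt(yaw,-tilt).apply([-.0004,-.0795+.0002,.0362]); print('tcp',np.round(p,4)); return go(p,yaw,-tilt)
E
python3 - <<'E'
from fit import *
st(); cov(-.045,.16,0);cov(-.045,.16,9)
E
```

```text
t 28.25 tcp [0.4752 0.3194 0.232 ] yaw_y 36.1 z [-0.003 -0.001 -1.   ] gap 12.4 F [ 0.   0.1 -1.5] q [ 0.13  0.58 -1.05  1.76  0.55  1.14 -0.46]
tcp [0.5019 0.4116 0.1962]
-> [5.87 7.61 3.55] [-0.003 -0.001 -0.118] | steps 1.6 0.6
tcp [0.497  0.4071 0.2082]
-> [5.8  6.95 2.36] [-0.16   0.008 -0.118] | steps 1.5 1.1
```

Request:
{"api": "send_rows", "payload": {
  "targets": [
    [2,3,0,0,0,-0.06,0.6],
    [5.8,6.9,1,-0.08,0,-0.118,0.6],
    [5.8,6.9,2.3,-0.16,0,-0.118,0.6],
    [5.8,6.9,2.3,-0.16,0,-0.118,0.6],
    [5.8,6.9,2.3,-0.16,0,-0.118,0.6],
    [5.8,6.9,2.3,-0.16,0,-0.118,0.6]
  ]
}}

```text
clock: 29.0
tcp_pos: [0.4992, 0.4053, 0.2117]
orientation: [0.036, 0.401, 0.913, 0.071]
force: [0.8, 0.1, -2.4]
finger_gap: 0.146
```

Run:
```python
from fit import *
s=st(); cov(-.045,.16,9);cov(-.045,.105,9); look('scene','scene1'); look('wrist','w13')
im=cv2.imread('pics/scene1.png'); cv2.imwrite('pics/scene1z.png',cv2.resize(im[20:210,190:420],None,fx=3,fy=3))
W,im=wcloud('w13'); T=(W-s['tcp_pos'])@Rq(s['orientation']).as_matrix()
b,g,r=[im[...,i].astype(int) for i in range(3)]
m=(b>g+25)&(b>r+40)&(abs(T[...,0])<.15)&(abs(T[...,1])<.12)&(T[...,2]>.0)&(T[...,2]<.06)
print(rect(T,m)); A=np.c_[T[m][:,:2],np.ones(m.sum())]; print(np.linalg.lstsq(A,T[m][:,2],rcond=None)[0])
```

```text
t 29.0 tcp [0.4992 0.4053 0.2117] yaw_y 42.6 z [ 0.123  0.1   -0.987] gap 12.4 F [ 0.8  0.1 -2.4] q [ 0.01  0.63 -1.02  1.74  0.69  0.98 -0.51]
tcp [0.497  0.4071 0.2082]
-> [ 0.29 -0.09  0.34] [ 0.002  0.01  -0.005] | steps 0.1 0.1
tcp [0.497  0.4071 0.1532]
-> [ 0.34 -0.97  5.77] [ 0.002  0.01  -0.005] | steps 0.9 0.1
(array([-0.0008,  0.    ]), array([227.7, 160.3]), 0.07)
[0.00026397 0.00022743 0.03153251]
```

View pics/scene1z.png

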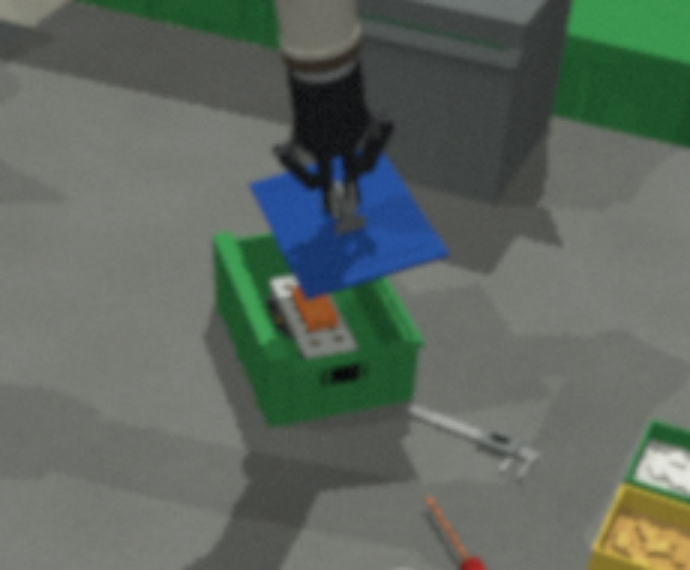

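View pics/w13.png

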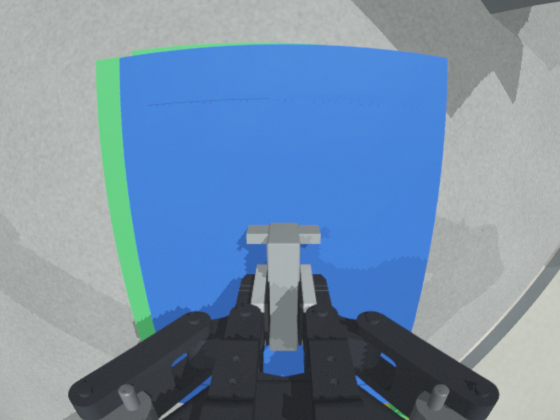

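The cover is tilted with its lip-side edge down, inboard of the lip (lip strip at column 110, sheet edge at column 122). Lowering.

Request:
{"api": "send_rows", "payload": {
  "targets": [
    [0.3,-0.4,2.5,0,0.01,-0.005,0.6],
    [0.3,-0.9,5.5,0,0.01,-0.005,0.6],
    [0.3,-0.9,5.7,0,0.01,-0.005,0.6],
    [0.3,-0.9,5.7,0,0.01,-0.005,0.6]
  ]
}}

```text
clock: 29.6
tcp_pos: [0.4971, 0.4082, 0.1547]
orientation: [0.032, 0.398, 0.914, 0.074]
force: [-0.4, -0.2, -1.0]
finger_gap: 0.142
```

Run:
```python
from fit import *
s=st(); cov(-.045,.085,9); look('wrist','w14')
W,im=wcloud('w14'); a=np.deg2rad(CY)
X=(W[...,0]-CO[0])*np.cos(a)+(W[...,1]-CO[1])*np.sin(a);Y=-(W[...,0]-CO[0])*np.sin(a)+(W[...,1]-CO[1])*np.cos(a);Z=W[...,2]
b,g,r=[im[...,i].astype(int) for i in range(3)]
m=(b>g+25)&(b>r+40)&(abs(X)<.14)&(abs(Y)<.14)
print('sheet x',np.percentile(X[m],[.2,99.8]),'y',np.percentile(Y[m],[.2,99.8]),'z',np.percentile(Z[m],[.5,99.5]))
m=(g>b+25)&(g>r+25)&(Z>.093)&(Z<.103); print('lip',np.percentile(X[m],[.5,99.5]),np.percentile(Y[m],[.5,99.5]))
m=(g>b+25)&(g>r+25)&(Z>.083)&(Z<.092)&(Y>0); print('wall',np.percentile(X[m],[.5,99.5]),np.percentile(Y[m],[.5,50,99.5]))
```

```text
t 29.6 tcp [0.4971 0.4082 0.1547] yaw_y 43.0 z [ 0.117  0.109 -0.987] gap 12.2 F [-0.4 -0.2 -1. ] q [-0.03  0.69 -0.96  1.78  0.76  0.89 -0.56]
tcp [0.497  0.4071 0.1332]
-> [-0.07 -0.43  2.11] [ 0.004 -0.     0.001] | steps 0.3 0.0
sheet x [-0.04484136  0.11152615] y [-0.09850676  0.1135272 ] z [0.11037869 0.167585  ]
lip [-0.08756996 -0.06388304] [-0.071978    0.12283423]
wall [-0.06506392  0.0777058 ] [0.11839214 0.12227436 0.12897919]
```

View pics/w14.png

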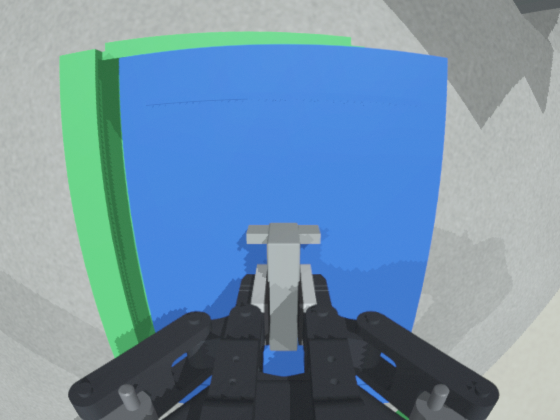

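The measured lip (-87.6 to -63.9 mm), wall (inner at 118.4 mm) and sheet end (113.5 mm) all match the model, so I'll lower to tuck height.

Request:
{"api": "send_rows", "payload": {
  "targets": [
    [-0.1,-0.2,1,0,0,0,0.6],
    [-0.1,-0.4,1.8,0,0,0,0.6],
    [-0.1,-0.4,2.1,0,0,0,0.6],
    [-0.1,-0.4,2.1,0,0,0,0.6]
  ]
}}

```text
clock: 30.15
tcp_pos: [0.4967, 0.4064, 0.132]
orientation: [0.032, 0.398, 0.914, 0.073]
force: [-0.0, -0.3, -1.7]
finger_gap: 0.141
```

Run:
```python
from fit import *
s=st(); cov(-.045,.0845,9);cov(-.0805,.0845,9)
```

```text
t 30.15 tcp [0.4967 0.4064 0.132 ] yaw_y 43.0 z [ 0.116  0.108 -0.987] gap 12.0 F [-0.  -0.3 -1.7] q [-0.05  0.72 -0.93  1.8   0.79  0.85 -0.58]
tcp [0.497  0.4071 0.1327]
-> [ 0.03  0.08 -0.06] [ 0.002 -0.     0.001] | steps 0.0 0.0
tcp [0.471  0.383  0.1327]
-> [ 0.04 -3.43 -0.62] [ 0.002 -0.     0.001] | steps 0.6 0.0
```

Request:
{"api": "send_rows", "payload": {
  "targets": [
    [0,-0.6,-0.15,0,0,0,0.6],
    [0,-1.3,-0.27,0,0,0,0.6],
    [0,-2.0,-0.39,0,0,0,0.6],
    [0,-2.6,-0.48,0,0,0,0.6],
    [0,-3.1,-0.57,0,0,0,0.6],
    [0,-3.1,-0.57,0,0,0,0.6]
  ]
}}

```text
clock: 30.9
tcp_pos: [0.4736, 0.3847, 0.1331]
orientation: [0.032, 0.398, 0.914, 0.073]
force: [0.3, 0.4, -0.8]
finger_gap: 0.145
```

Run:
```python
from fit import *
s=st(); cov(-.0805,.084,9); look('wrist','w15')
```

```text
t 30.9 tcp [0.4736 0.3847 0.1331] yaw_y 43.0 z [ 0.117  0.108 -0.987] gap 12.4 F [ 0.3  0.4 -0.8] q [-0.01  0.67 -0.95  1.88  0.78  0.82 -0.6 ]
tcp [0.471  0.383  0.1322]
-> [ 0.06 -0.32  0.04] [0.002 0.    0.001] | steps 0.1 0.0
```

View pics/w15.png

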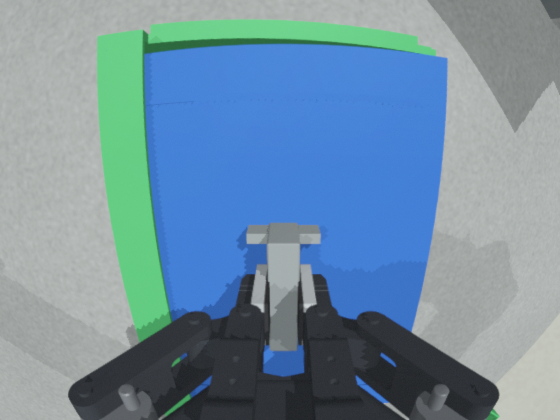

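The sheet's edge now lies under the lip, with the lip covering it at columns 145–165, and there is no contact force. Next is the final push and levelling.

Run:
```python
from fit import *
for a in [(-.0805,.084,9),(-.0804,.0837,6),(-.0802,.0833,3),(-.080,.0828,1)]: cov(*a)
```

```text
tcp [0.471  0.383  0.1322]
-> [ 0.06 -0.36  0.04] [0.003 0.    0.001] | steps 0.1 0.0
tcp [0.4728 0.3847 0.128 ]
-> [ 0.06 -0.18  0.49] [0.055 0.    0.001] | steps 0.1 0.3
tcp [0.4746 0.3863 0.1236]
-> [ 0.06 -0.01  0.97] [0.107 0.    0.001] | steps 0.2 0.6
tcp [0.4757 0.3874 0.1204]
-> [0.06 0.09 1.31] [0.142 0.    0.001] | steps 0.2 0.8
```

Request:
{"api": "send_rows", "payload": {
  "targets": [
    [0.05,-0.2,0.04,0,0,0,0.6],
    [0.05,-0.36,0.04,0,0,0,0.6],
    [0.05,-0.3,0.2,0.02,0,0,0.6],
    [0.05,-0.18,0.49,0.055,0,0,0.6],
    [0.05,-0.1,0.7,0.08,0,0,0.6],
    [0.05,0,0.97,0.107,0,0,0.6],
    [0.05,0.09,1.31,0.142,0,0,0.6],
    [0.05,0.09,1.31,0.142,0,0,0.6]
  ]
}}

```text
clock: 31.95
tcp_pos: [0.4759, 0.3879, 0.1198]
orientation: [0.003, 0.399, 0.917, 0.008]
force: [-0.4, -0.2, -1.7]
finger_gap: 0.145
```

Run:
```python
from fit import *
s=st(); cov(-.0797,.082,0)
```

```text
t 31.95 tcp [0.4759 0.3879 0.1198] yaw_y 43.0 z [ 0.012  0.012 -1.   ] gap 12.4 F [-0.4 -0.2 -1.7] q [-0.07  0.76 -0.94  1.75  0.73  0.99 -0.54]
tcp [0.4764 0.388  0.1182]
-> [-0.02  0.05  0.16] [ 0.017 -0.     0.001] | steps 0.0 0.1
```

Request:
{"api": "send_rows", "payload": {
  "targets": [
    [0,0.05,0.1,0.017,0,0,0.6],
    [0,0.05,0.2,0.017,0,0,0.6],
    [0,0.05,0.25,0.017,0,0,0.6],
    [0,0.05,0.25,0.017,0,0,0.6]
  ]
}}

```text
clock: 32.45
tcp_pos: [0.4761, 0.3878, 0.118]
orientation: [0.0, 0.399, 0.917, 0.0]
force: [0.6, 0.6, -1.3]
finger_gap: 0.147
```

Run:
```python
from fit import *
s=st(); cov(-.0797,.082,0)
```

```text
t 32.45 tcp [0.4761 0.3878 0.118 ] yaw_y 43.0 z [ 0.001  0.    -1.   ] gap 12.5 F [ 0.6  0.6 -1.3] q [-0.07  0.77 -0.93  1.74  0.72  1.01 -0.53]
tcp [0.4764 0.388  0.1182]
-> [-0.    0.04 -0.02] [0.001 0.    0.001] | steps 0.0 0.0
```

Not on the ledges yet. One more millimetre or so.

Request:
{"api": "send_rows", "payload": {
  "targets": [
    [0,0.04,0.08,0,0,0,0.6],
    [0,0.04,0.16,0,0,0,0.6],
    [0,0.04,0.16,0,0,0,0.6]
  ]
}}

```text
clock: 32.83
tcp_pos: [0.4761, 0.3878, 0.1179]
orientation: [0.001, 0.399, 0.917, -0.0]
force: [-4.9, -5.0, 13.3]
finger_gap: 0.143
```

Seated, with 13 N contact. I'll release and retreat.

Request:
{"api": "send_rows", "payload": {
  "targets": [
    [0,0.04,0.04,0,0,0,0.6],
    [0,0.04,0.02,0,0,0,4.5],
    [0,0.04,0.02,0,0,0,4.5],
    [0,0.04,0,0,0,0,4.5],
    [0,0.04,-3,0,0,0,4.5],
    [0,0.04,-8,0,0,0,4.5],
    [0,0.04,-13,0,0,0,4.5],
    [0,0.04,-13,0,0,0,4.5]
  ]
}}

```text
clock: 33.83
tcp_pos: [0.4778, 0.3907, 0.2505]
orientation: [0.002, 0.399, 0.917, 0.004]
force: [0.0, 0.5, -1.2]
finger_gap: 0.529
```

Run:
```python
from fit import *
s=st(); look('wrist','w16'); look('top','top3')
W,im=wcloud('w16'); a=np.deg2rad(CY)
X=(W[...,0]-CO[0])*np.cos(a)+(W[...,1]-CO[1])*np.sin(a);Y=-(W[...,0]-CO[0])*np.sin(a)+(W[...,1]-CO[1])*np.cos(a);Z=W[...,2]
b,g,r=[im[...,i].astype(int) for i in range(3)]
m=(b>g+25)&(b>r+40)&(abs(X)<.14)&(abs(Y)<.14)
print('sheet x',np.percentile(X[m],[.2,99.8]),'y',np.percentile(Y[m],[.2,99.8])); A=np.c_[X[m],Y[m],np.ones(m.sum())]; print(np.linalg.lstsq(A,Z[m],rcond=None)[0])
m=(abs(X)<.02)&(abs(Y)<.04)&(Z>.1)&(Z<.12);m[330:]=0; print('rib',rect(np.stack([X,Y],-1),m),np.median(Z[m]))
```

```text
t 33.83 tcp [0.4778 0.3907 0.2505] yaw_y 43.0 z [ 0.006  0.005 -1.   ] gap 45.2 F [ 0.   0.5 -1.2] q [-0.    0.63 -1.05  1.64  0.58  1.21 -0.43]
sheet x [-0.06568622  0.07864676] y [-0.11364168  0.11325283]
[-0.00095184 -0.00313836  0.08687704]
rib (array([-0.0004, -0.0003]), array([60.3, 13.9]), 89.75) 0.11217902350297784
```

View pics/w16.png

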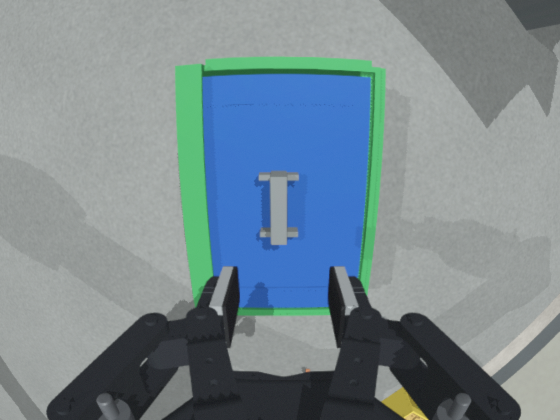

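View pics/top3.png

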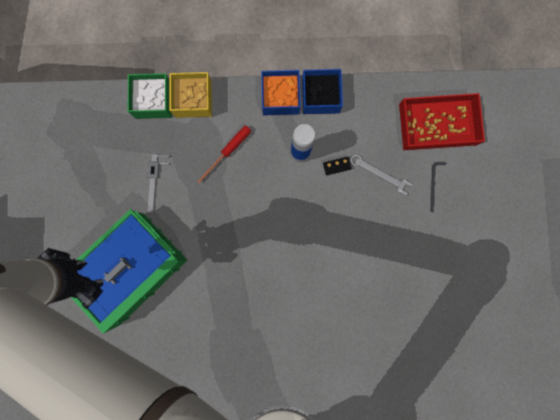

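The cover is level (top at 86.9 mm, expected 87), centred within 0.5 mm and under the lip at (205,190). The bystanders are where they were, so I'll hand in.

Run:
```python
from plant import *
print(close_job()); print(sense()['clock'])
```

```text
the job is handed in; nothing more can be done
None
the job is handed in; nothing more can be done
```

I packed the steel half, the plate and the moulding in that order, closed the case with the cover tucked under the lip, and handed the job in at about 34 s of the 72 s. The hand-in reports no verdict, so the checks below are my own.

All positions are in the case frame:
- **Steel half:** it stands on the floor at (0.5, -60) mm with its top at 46.5 mm. That is about 8 mm further along y than I aimed, but within the limits.
- **Loading plate:** it lies level across both halves at (0.6, -4.9) mm with its top at 57.3 mm.
- **Orange moulding:** it lies flat and right way up on the plate at (1.9, -4.9) mm.
- **Cover:** the rib is centred within 0.5 mm. The sheet is level to about 0.003 rad, with its top at 86.9 mm (87 expected) and its edge under the lip.
- **Other checks:** the bystanders look unmoved in the last top view, by eye rather than measured. The gripper is open and about 13 cm clear. I could not see inside the case once the cover was on.

No check failed. The cameras disagreed by 1–3 mm on some part positions on the bench, which did not affect any grasp or placing. The highest contact force in my end-of-move readings was about 16 N.

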